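# Lock the cover of an enclosure with its slotted quarter-turn lock

### The job

Take the flat screwdriver out of its stand, set its blade on the spring-loaded slotted lock screw down in the open turret of the enclosure's round cover and feel lightly for the slot until the blade drops fully in, then turn the screw clockwise to its stop. Never push the screw down to the bottom of its spring travel and do not force it at the stop. Leave everything else on the bench alone, and finally stand the screwdriver upright back in its stand and let go.

Things in the scene. Friction and masses are not known exactly. Their poses are not given: they have to be found in the camera images.
- driver_mid (a point): Centre of the grey screwdriver handle, an upright 24 x 24 mm square bar 70 mm long; this point is half-way up it. Loose, about 120 g, starts upright in the stand, blade down. z up along the handle, x along the blade's width, y across its thickness; the handle's flats face x and y. Below the handle: a round flange 34 mm across, 5 mm thick, 35 to 40 mm under this point
- driver_tip (a point): Middle of the lower end of the screwdriver's blade, 85 mm straight below driver_mid, same axes. The flat blade is 16 mm wide and 13 mm long, 3 mm thick over its last 10 mm and 4 mm above; then a round shank 9 mm across up to the flange, 45 mm above this point
- stand: Screwdriver stand: fixed black block 70 x 70 x 60 mm high, origin at the centre of its underside, z up, with one round upright through hole in its middle
- stand_mouth (a point): Centre of the stand's hole at its top face, z up. The hole is 23 mm across with a 3 mm chamfer. The screwdriver's flange rests on the block's top, so that at rest driver_mid is 40 mm above this point
- unit: The enclosure to lock: fixed grey box under a round steel cover 170 mm across, top of cover 60 mm up; origin at the centre of the underside, z up, x from the turret to the cover's middle. An open aluminium turret stands on the cover 45 mm from the middle: ring 36 mm across, bore 21 mm, 22 mm high. The other, alike enclosure has a blind domed stub there
- lock_face (a point): Centre of the upper face of the lock screw at rest, 4 mm below the turret's rim; axes of the enclosure. Brass head 20 mm across with one straight slot across it, 5.4 mm wide, 7 mm deep. Spring loaded: it gives way downward by 4 mm at most, from 3 N at rest to 7 N at the bottom, and is rigid beyond. Turns under about 0.1 N m, stays where left
- lock (a joint): Angle of the lock screw, rad, growing clockwise seen from above: starts between 0 and 0.3, rigid locked stop at 1.57 (do not load it with over 0.3 N m). The direction of the slot is not measured: at 0 it lies anywhere within 1 rad either side of the x axis of lock_face (either end of the slot alike); at angle q it has turned q further clockwise
- lock_push (a joint): How far the spring-loaded lock screw is pushed down, m: 0 at rest, 0.004 at the bottom of its travel, which it must not reach
Mind the look-alikes: they are no part of the job. There is more than one size of the part that bears driver_mid; the job needs the smaller.

How it is judged:
By the outcome, as a careful person would: the job done as asked, in the order asked, and still so for the second after the job is handed in, with the robot touching nothing.
It also fails if it takes over 72 s, if anything falls off the work surface, if the arm or the gripper's body presses on something with over 40 N, if the wrist force passes 120 N, or if a joint passes its speed limit or range.

### The arm

A 6-joint arm with a two-finger parallel gripper is mounted at the origin on the work surface. World frame = base frame: x ahead of the robot, y to its left, z up, the work surface at z = 0. Lengths are in m, angles in degrees, forces in N, time in s.
With the tool pointing down it reaches from about 0.3 to 0.75 m from the base axis. Payload 8.5 kg.
Tool frame: the origin (TCP) lies midway between the tips of the shut fingers; the grasp point (between the pads) lies 19 mm behind it (env.tcp_to_grasp is the z of the grasp point in the tool frame, in m); z points along the fingers, y is the line along which they close (so a half turn about z gives the same grasp; the last joint's range is limited). The gripper opens to 85 mm and grips with 20 to 120 N. Pads are 22 mm wide; open, the fingers measure 114 mm over their backs; the gripper's body (76 mm by 85 mm) begins 54 mm behind the grasp point. The pads swing forward as they close: fully open they stand 13 mm farther back than shut.
Start: joints at [57.68, 21.807, 74.336, -0, 83.858, -12.336], TCP at [0.188, 0.517, 0.231] pointing down, gripper open.
Joint ranges: [-178.18, 178.18], [-50.72, 133.34], [12.68, 142.11], [-81.47, 261.47], [9.98, 163.14], [-165.26, 165.26]. Speed limits (degrees/s): [136.94, 136.94, 180, 180, 180, 180].

### API

Orientations are given as a 3x3 rotation matrix whose columns are the frame's x, y, z axes.
In Python, from rig import env, imaging, job, models gives the robot as it stands. The module is installed in compiled form; this text tells all that it offers.
- The arm moves only by the tool jog_arm, never from a script. Its argument "plan" is text: rows parted by semicolons, each of 7 numbers parted by spaces: the turn, a rotation vector about the tool's x, y, z in degrees, then the shift along the tool's x, y, z in cm, then the closure in counts, from 0 (fully open) to 255 (shut). In form: rx ry rz x y z claw; .... A call has 1 to 10 rows; each row shifts and turns the commanded pose from where the row before left it, along the tool's axes as they then stand; what a row does not reach is not made up. A row lasts 1/12 s, in which the tool goes at most 41.7 mm and 7.16 degrees, less where a joint would pass 70% of its speed; a pose out of reach is approached as far as the arm can. A call with a gripper value outside its range is refused whole. The fingers move at their own pace and stop on an object; "grip_force" is the grip in N (left out, the last holds). Time passes only in rows, so rows that do not move let the fingers close. It gives the time, the measured TCP pose, the force, the opening and the grip force at its end, in the units of the state.
- env.observe(): the state, without advancing time (a new reading comes with each control period).
- imaging.get_image(name): name is "scene" or "top" or "wrist"; returns a dict with "pixels" (400x640x3 uint8, red, green, blue), "depth" (400x640 float32, m along the optical axis (not along the pixel's ray), 0 where there is no reading), "fov_y" (degrees; the focal length in pixels is half the picture's height over the tangent of half this angle, whatever the lens; pixels are square), "cx", "cy" (the principal point, pixels), "world_from_camera" (4x4, takes a point from camera to world coordinates). Camera axes: x right, y down, z forward; pixel columns grow to the right and rows downward; lengths in m; the calibration is good to about 2 mm. A picture is of the moment at which its call begins.
- job.close_job(): hands the job in; it is judged then, once.
Trained networks look in the newest picture that a camera, given by its name, has taken for a name from the list of things; names that differ only in an ending like _2 or _b are one class to them, and where a whole thing is asked for, a point or a joint stands for the part that bears it (a point fixed in the world has none). Each returns a list of dicts, best first, with "confidence" (0 to 1); they miss things now and then, are a little off and sometimes report something else, mostly with a low value. They report only what shows in the picture. A call takes as long as a camera call. They do not tell look-alikes from the thing itself.
- models.outline_of(camera, query): "region" (400x640 bool, what is visible of it) and "bbox" ([centre column, centre row, width, height] in pixels, round what is visible of it).
- models.tip_of(camera, query): "at" ([column, row] in pixels: a listed point, or the origin of a listed thing).
The state is a dict: "time_s": time; "q": joint angles; "qvel": joint speeds; "joint_efforts": joint torques, N m; "position": TCP position; "tool_rot": TCP orientation; "ft_force": force on the tool from outside, world axes, zero at the start; "wrist_torque": the same for the moment, N m; "grip_width": finger opening in m; "gripper_force": force on a finger pad.
Only numpy, scipy, OpenCV 4.12 (cv2) and the standard library are available. Lean on these libraries where they do the work, as an engineer would, in place of code of your own. Each camera call takes 0.05 s, during which the arm holds its last target. There are 200 camera calls.

## Working session

There is one attempt and no reset: what is moved stays moved. The work goes in short steps, Python scripts to look and compute and a tool call to move; the robot and the scene stay as the last step left them, time stands still between calls to the robot, and variables do not carry over. Pictures are saved under pics/ and viewed, at most 10 in all, crops included, and the job is handed in when it is done.

Besides the shell and the picture viewer there is one more tool, called after "Request:" by a JSON object that holds its "name" and its "arguments", one argument or row to a line. jog_arm: Moves the arm, as the interface text tells. Its arguments: {"type":"object","properties":{"plan":{"type":"string"},"grip_force":{"type":"number"}},"required":["plan"]}

```bash
mkdir -p pics; cat > h.py <<'E'
import numpy as np, cv2
from rig import env, imaging, job, models
def world(im,u,v,d):
    f=200/np.tan(np.radians(im["fov_y"]/2))
    p=np.array([(u-im["cx"])/f*d,(v-im["cy"])/f*d,d,1]);return (im["world_from_camera"]@p)[:3]
def onz(im,u,v,z):
    a=world(im,u,v,0.0);b=world(im,u,v,1.0);return a+(b-a)*(z-a[2])/(b[2]-a[2])
def cloud(im):
    v,u=np.mgrid[0:400,0:640];f=200/np.tan(np.radians(im["fov_y"]/2));d=im["depth"]
    P=np.stack([(u-im["cx"])/f*d,(v-im["cy"])/f*d,d],-1)
    return P@im["world_from_camera"][:3,:3].T+im["world_from_camera"][:3,3]
def save(n,px): cv2.imwrite("pics/"+n,px[:,:,::-1])
E
python3 - <<'E'
from h import *
s=env.observe();print({k:np.round(v,3).tolist() for k,v in s.items()},env.tcp_to_grasp)
ims=[]
for c in["scene","top"]:
    im=imaging.get_image(c);ims.append(im["pixels"]);C=cloud(im)
    print(c,im["fov_y"],im["world_from_camera"].round(3).tolist())
    for q in["driver_mid","stand","stand_mouth","unit","lock_face"]:
        for r in models.tip_of(c,q):
            u,v=r["at"];print(q,round(r["confidence"],2),np.round([u,v]),C[int(v),int(u)].round(3))
save("a.png",ims[0]);save("b.png",ims[1])
E
```

```text
{'time_s': 0.0, 'q': [57.679, 21.841, 74.384, -0.002, 83.858, -12.335], 'qvel': [-0.054, -0.022, 0.029, 0.043, 0.101, 0.072], 'joint_efforts': [-0.001, -44.847, -23.128, -0.0, 0.005, -0.0], 'position': [0.188, 0.517, 0.231], 'tool_rot': [[-0.94, 0.342, -0.001], [0.342, 0.94, -0.001], [0.0, -0.001, -1.0]], 'ft_force': [0.145, 0.228, 0.078], 'wrist_torque': [-0.024, -0.033, 0.002], 'gripper_force': 0.0, 'grip_width': 0.085} -0.0187
scene 56.46004218590855 [[-0.536, 0.718, -0.444, 0.813], [0.844, 0.453, -0.286, 0.167], [-0.005, -0.528, -0.849, 0.67], [0.0, 0.0, 0.0, 1.0]]
driver_mid 0.88 [327. 195.] [ 0.535 -0.001  0.124]
driver_mid 0.77 [353. 145.] [ 0.432 -0.01   0.144]
stand 0.79 [322. 221.] [0.554 0.001 0.059]
stand_mouth 0.81 [322. 207.] [ 0.538 -0.011  0.075]
unit 0.61 [234. 204.] [ 0.614 -0.156  0.06 ]
lock_face 0.58 [228. 173.] [ 0.572 -0.201  0.078]
top 53.71356868317217 [[-0.021, -0.992, 0.125, 0.433], [-0.999, 0.018, -0.029, -0.003], [0.027, -0.126, -0.992, 0.797], [0.0, 0.0, 0.0, 1.0]]
driver_mid 0.96 [318. 253.] [ 0.416 -0.017  0.168]
driver_mid 0.57 [314. 192.] [ 0.517 -0.013  0.133]
stand 0.78 [312. 196.] [ 0.511 -0.008  0.131]
stand_mouth 0.59 [312. 193.] [ 0.515 -0.01   0.136]
unit 0.76 [397. 158.] [ 0.591 -0.174  0.06 ]
lock_face 0.87 [418. 174.] [ 0.556 -0.208  0.072]
```

View pics/a.png

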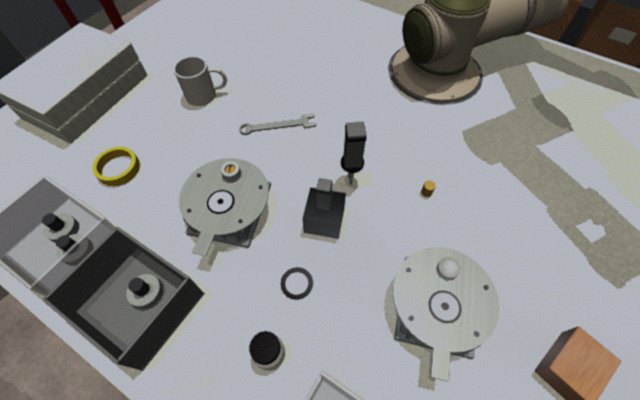

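View pics/b.png

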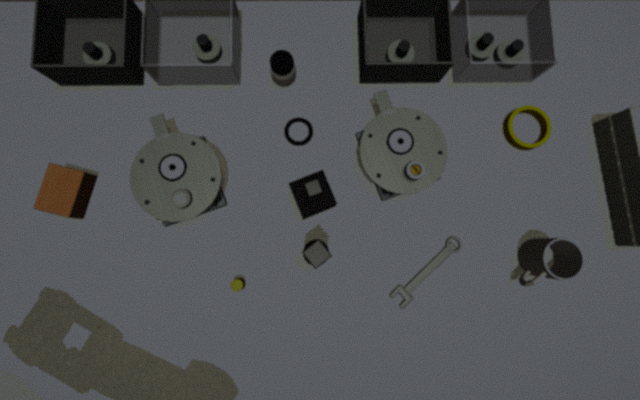

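The scene view shows the small driver in the black stand at (322,195), with a larger look-alike beside it at (353,145). The open turret with the brass screw is at (230,172), and the domed stub is on the other unit at (448,268). In the top view the driver is at (314,188), the turret at (414,171) and the cover middle at (400,141).

```bash
python3 - <<'E'
from h import *
for c in["scene","top","wrist"]:
    im=imaging.get_image(c);C=cloud(im)
    if c=="wrist":
        print(im["fov_y"],im["world_from_camera"].round(3).tolist()); save("w0.png",im["pixels"])
        s=env.observe();T=np.eye(4);T[:3,:3]=s["tool_rot"];T[:3,3]=s["position"];np.save("tc.npy",np.linalg.inv(T)@im["world_from_camera"]);print(np.load("tc.npy").round(3).tolist())
    x,y,z=C[...,0],C[...,1],C[...,2]
    def near(cx,cy,r,a,b):
        m=(im["depth"]>0)&(np.hypot(x-cx,y-cy)<r)&(z>a)&(z<b);return C[m]
    for n,a in dict(handle=(.515,-.01,.03,.128,.142),stand=(.52,-.01,.06,.055,.064),other=(.42,-.015,.04,.155,.18),cover=(.595,-.17,.11,.055,.065),turret=(.557,-.207,.035,.079,.09)).items():
        P=near(*a)
        if len(P)<8: print(c,n,len(P));continue
        R=cv2.minAreaRect((P[:,:2]*1000).astype(np.float32));cc=cv2.minEnclosingCircle((P[:,:2]*1000).astype(np.float32))
        print(c,n,len(P),P.mean(0).round(4),np.round(R[0],1),np.round(R[1],1),round(R[2],1),"circ",np.round(cc[0],1),round(cc[1],1))
E
```

```text
scene handle 197 [ 0.5276 -0.0111  0.134 ] [526.5 -11.9] [25.8 24.3] 21.1 circ [526.4 -12. ] 15.9
scene stand 912 [ 0.5309 -0.0078  0.0598] [525.2 -11.5] [72.3 69.9] 21.3 circ [526.1 -11.9] 48.3
scene other 372 [ 0.4199 -0.0138  0.1656] [416.6 -15.6] [35.7 33.9] 38.1 circ [416.4 -15.5] 23.9
scene cover 5217 [ 0.6149 -0.1824  0.0599] [ 606.1 -187.4] [169.8 168.9] 62.8 circ [ 614.2 -182.4] 95.4
scene turret 165 [ 0.5636 -0.2017  0.0812] [ 563.7 -202. ] [34.  34.2] 26.2 circ [ 563.6 -202.7] 18.5
top handle 207 [ 0.5239 -0.0109  0.1349] [524.6 -11. ] [24.4 24.2] 20.2 circ [524.5 -11.4] 16.8
top stand 1073 [ 0.5225 -0.0104  0.0604] [524.4 -10.4] [70.4 69.9] 21.2 circ [524.2 -10.5] 48.3
top other 470 [ 0.4149 -0.0144  0.1677] [414.7 -14.5] [34.3 34.2] 37.9 circ [415.1 -14.6] 23.2
top cover 5768 [ 0.608  -0.1844  0.0605] [ 604.6 -186.8] [169.7 170.8] 70.2 circ [ 614.2 -182. ] 95.1
top turret 211 [ 0.5622 -0.2011  0.0819] [ 561.7 -201.4] [33.9 34. ] 87.3 circ [ 562.2 -201.4] 17.9
67.93827445851285 [[0.342, 0.907, 0.246, 0.125], [0.94, -0.329, -0.09, 0.539], [-0.0, 0.262, -0.965, 0.374], [0.0, 0.0, 0.0, 1.0]]
[[0.0, -0.965, -0.262, 0.067], [1.0, 0.0, -0.0, -0.0], [0.0, -0.262, 0.965, -0.142], [0.0, 0.0, 0.0, 1.0]]
wrist handle 0
wrist stand 0
wrist other 0
wrist cover 0
wrist turret 0
```

Request:
{"name": "jog_arm", "arguments": {
  "plan": "0 0 0 -2.98 -2.73 0.23 0;0 0 0 -2.98 -2.73 0.23 0;0 0 0 -2.98 -2.73 0.23 0;0 0 0 -2.98 -2.73 0.23 0;0 0 0 -2.98 -2.73 0.23 0;0 0 0 -2.98 -2.73 0.23 0;0 0 0 -2.98 -2.73 0.23 0;0 0 0 -2.98 -2.73 0.23 0;0 0 0 -2.98 -2.73 0.23 0;0 0 0 -2.98 -2.73 0.23 0"
}}

```text
time_s: 1.58
position: [0.3752, 0.1566, 0.2085]
tool_rot: [[-0.94, 0.342, 0.001], [0.342, 0.94, 0.0], [-0.001, 0.0, -1.0]]
ft_force: [1.3, 1.2, 0.3]
grip_width: 0.0852
gripper_force: 0.0
```

Request:
{"name": "jog_arm", "arguments": {
  "plan": "0 0 0 -2.98 -2.73 0.23 0;0 0 0 -2.98 -2.73 0.23 0;0 0 0 -2.98 -2.73 0.23 0;0 0 0 -2.98 -2.73 0.23 0;0 0 0 -2.98 -2.73 0.23 0;0 0 0 -2.98 -2.73 0.23 0;0 0 0 -2.98 -2.73 0.23 0;0 0 0 -2.98 -2.73 0.23 0;0 0 0 -2.98 -2.73 0.23 0;0 0 0 -2.98 -2.73 0.23 0"
}}

```text
time_s: 2.42
position: [0.562, -0.202, 0.1852]
tool_rot: [[-0.94, 0.342, 0.0], [0.342, 0.94, 0.0], [-0.0, 0.0, -1.0]]
ft_force: [1.3, 0.9, -0.2]
grip_width: 0.0854
gripper_force: 0.0
```

Request:
{"name": "jog_arm", "arguments": {
  "plan": "0 0 -6.83 0 0 0 0;0 0 -6.83 0 0 0 0;0 0 -6.83 0 0 0 0;0 0 -6.83 0 0 0 0;0 0 -6.83 0 0 0 0;0 0 -6.83 0 0 0 0;0 0 0 0 0 0 0"
}}

```text
time_s: 3.0
position: [0.5615, -0.2, 0.1853]
tool_rot: [[-0.932, -0.362, -0.0], [-0.362, 0.932, -0.0], [0.0, -0.0, -1.0]]
ft_force: [0.7, -0.2, 0.2]
grip_width: 0.0856
gripper_force: 0.0
```

```bash
python3 - <<'E'
from h import *
im=imaging.get_image("wrist");C=cloud(im);print(env.observe()["q"].round(1))
P=C[(im["depth"]>0)&(abs(C[...,2]-.0825)<.004)&(np.hypot(C[...,0]-.562,C[...,1]+.2)<.03)]
print(len(P),P.mean(0),cv2.minEnclosingCircle((P[:,:2]*1000).astype(np.float32)))
Q=C[(im["depth"]>0)&(abs(C[...,2]-.06)<.003)]
# rectify face plane z=.078, 0.1mm/px, x right y up
g=np.mgrid[0:400,0:400];X=.542+g[1]*1e-4;Y=-.1815-g[0]*1e-4
W=np.stack([X,Y,np.full(X.shape,.078)],-1);Tc=np.linalg.inv(im["world_from_camera"]);p=W@Tc[:3,:3].T+Tc[:3,3]
f=200/np.tan(np.radians(im["fov_y"]/2));u=(f*p[...,0]/p[...,2]+im["cx"]).astype(np.float32);v=(f*p[...,1]/p[...,2]+im["cy"]).astype(np.float32)
save("rect.png",cv2.remap(im["pixels"],u,v,1));np.save("rect.npy",cv2.remap(im["depth"],u,v,1))
for q in["lock_face","unit"]:
    for r in models.tip_of("wrist",q): print(q,r["confidence"],onz(im,*r["at"],.078).round(4))
save("w1.png",np.hstack([im["pixels"]]))
E
```

```text
[ -31.    28.4   71.1   -0.    80.5 -141.8]
870 [ 0.56232827 -0.20345377  0.08124495] ((562.841064453125, -203.1775360107422), 17.888551712036133)
lock_face 0.96 [ 0.5622 -0.2019  0.078 ]
lock_face 0.23 [ 0.5812 -0.1961  0.078 ]
unit 0.63 [ 0.5807 -0.1981  0.078 ]
```

View pics/rect.png

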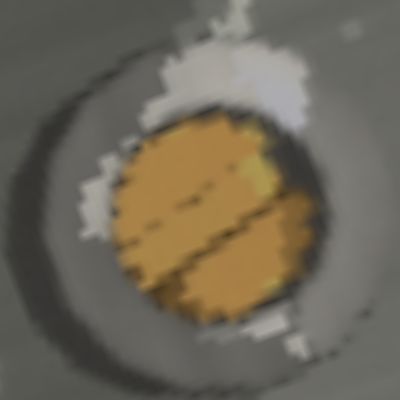

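The rectified wrist view (0.1 mm/px) shows the turret bore centred near (213,218). Two slot edges run from (125,248) to (240,165) and from (155,290) to (285,200), so the slot yaw is about 34°.

Request:
{"name": "jog_arm", "arguments": {
  "plan": "0 0 0 -0.69 3.8 0 0;0 0 0 -0.69 3.8 0 0;0 0 0 -0.69 3.8 0 0;0 0 0 -0.69 3.8 0 0;0 0 0 -0.69 3.8 0 0;0 0 0 0 0 0 0;0 0 0 0 0 0 0"
}}

```text
time_s: 3.73
position: [0.5254, -0.0086, 0.1857]
tool_rot: [[-0.933, -0.359, 0.001], [-0.359, 0.933, -0.0], [-0.0, -0.0, -1.0]]
ft_force: [0.4, 0.8, -0.2]
grip_width: 0.0854
gripper_force: 0.0
```

```bash
python3 - <<'E'
from h import *
im=imaging.get_image("wrist");C=cloud(im);s=env.observe();print(s["position"].round(4),s["q"].round(1),s["ft_force"].round(2),s["wrist_torque"].round(3))
for n,(a,b,r) in dict(handle=(.13,.14,.025),stand=(.056,.064,.06)).items():
    P=C[(im["depth"]>0)&(C[...,2]>a)&(C[...,2]<b)&(np.hypot(C[...,0]-.525,C[...,1]+.011)<r)]
    print(n,len(P),P.mean(0).round(4),cv2.minAreaRect((P[:,:2]*1000).astype(np.float32)))
E
```

```text
[ 0.5258 -0.0099  0.1856] [ -14.    21.6   82.7   -0.    75.7 -124.9] [-0.01 -0.43 -1.21] [-0.011 -0.027  0.063]
handle 1148 [ 0.524  -0.0128  0.1343] ((524.93994140625, -12.343395233154297), (24.13688850402832, 23.626493453979492), 20.311241149902344)
stand 3825 [ 0.5182 -0.0138  0.0596] ((524.5206298828125, -12.06966781616211), (69.88946533203125, 70.09175872802734), 21.237567901611328)
```

Request:
{"name": "jog_arm", "arguments": {
  "plan": "0 0 0 0.1 -0.1 2 0;0 0 0 0 0 2 0;0 0 0 0 0 2 0;0 0 0 0 0 2 0;0 0 0 0 0 1.9 0;0 0 0 0 0 0 0;0 0 0 0 0 0 120;0 0 0 0 0 0 160;0 0 0 0 0 0 255;0 0 0 0 0 0 255",
  "grip_force": 40
}}

```text
time_s: 4.62
position: [0.5256, -0.0118, 0.0874]
tool_rot: [[-0.934, -0.358, 0.002], [-0.358, 0.934, -0.001], [-0.002, -0.001, -1.0]]
ft_force: [-0.1, 0.1, 0.2]
grip_width: 0.0387
gripper_force: 0.0
```

Request:
{"name": "jog_arm", "arguments": {
  "plan": "0 0 0 0 0 0 255;0 0 0 0 0 0 255;0 0 0 0 0 0 255;0 0 0 0 0 0 255;0 0 0 0 0 0 255;0 0 0 0 0 0 255"
}}

```text
time_s: 5.12
position: [0.5254, -0.0116, 0.0871]
tool_rot: [[-0.934, -0.358, 0.001], [-0.358, 0.934, -0.001], [-0.001, -0.001, -1.0]]
ft_force: [-1.1, -0.5, 6.5]
grip_width: 0.0234
gripper_force: 43.1
```

Request:
{"name": "jog_arm", "arguments": {
  "plan": "0 0 0 0 0 -1 255;0 0 0 0 0 -1 255;0 0 0 0 0 -1 255;0 0 0 0 0 -1 255;0 0 0 0 0 -1.5 255;0 0 0 0 0 -1.5 255;0 0 0 0 0 -1.5 255;0 0 0 0 0 -1.5 255;0 0 0 0 0 0 255;0 0 0 0 0 0 255"
}}

```text
time_s: 5.95
position: [0.525, -0.0114, 0.1863]
tool_rot: [[-0.934, -0.358, 0.001], [-0.358, 0.934, -0.0], [-0.001, -0.0, -1.0]]
ft_force: [1.2, -0.7, -2.5]
grip_width: 0.0235
gripper_force: 42.3
```

```bash
python3 - <<'E'
from h import *
s=env.observe();print(s["position"].round(4),s["ft_force"].round(2),s["wrist_torque"].round(3),s["grip_width"])
o=[]
for c in["scene","top"]:
    im=imaging.get_image(c);C=cloud(im)
    for r in models.tip_of(c,"driver_tip"):
        u,v=r["at"];print(c,r["confidence"],u,v,C[int(v),int(u)].round(3),onz(im,u,v,.115).round(3))
    p=np.array([.525,-.0117,.13,1]);q=np.linalg.inv(im["world_from_camera"])@p;f=200/np.tan(np.radians(im["fov_y"]/2))
    u=int(f*q[0]/q[2]+im["cx"]);v=int(f*q[1]/q[2]+im["cy"]);print(u,v)
    o.append(cv2.resize(im["pixels"][v-35:v+35,u-25:u+25],None,fx=8,fy=8,interpolation=2))
save("lift.png",np.hstack(o))
E
```

```text
[ 0.525  -0.0114  0.1863] [ 1.2  -0.73 -2.49] [-0.017  0.049  0.009] 0.023546621222984204
scene 0.89 346.4 175.8 [ 0.423 -0.023  0.023] [0.48  0.006 0.115]
scene 0.68 322.2 189.3 [ 0.498 -0.034  0.06 ] [ 0.527 -0.015  0.115]
324 184
313 187
```

View pics/lift.png

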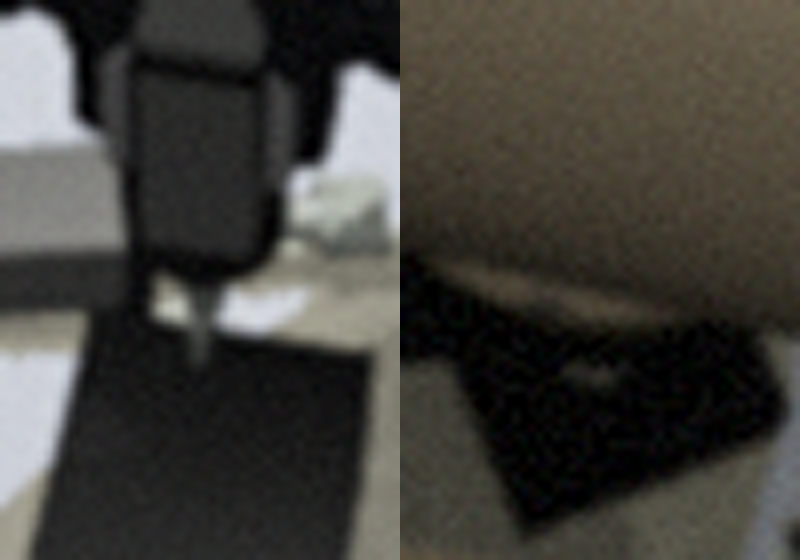

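The lifted blade appears thin (edge-on) in the scene crop at about (200,340). The line of sight there is about 33°, so the blade's width lies along 21°, which is tool x.

Request:
{"name": "jog_arm", "arguments": {
  "plan": "0 0 0 0.66 -3.83 0 255;0 0 0 0.66 -3.83 0 255;0 0 0 0.66 -3.83 0 255;0 0 0 0.66 -3.83 0 255;0 0 0 0.66 -3.83 0 255;0 0 -6.5 0 0 0 255;0 0 -6.5 0 0 0 255;0 0 0 0 0 0.6 255;0 0 0 0 0 0.6 255;0 0 0 0 0 0 255"
}}

```text
time_s: 6.98
position: [0.5622, -0.2014, 0.1723]
tool_rot: [[-0.831, -0.557, -0.003], [-0.557, 0.831, 0.002], [0.002, 0.003, -1.0]]
ft_force: [-0.2, 0.9, -1.6]
grip_width: 0.0237
gripper_force: 42.3
```

Request:
{"name": "jog_arm", "arguments": {
  "plan": "0 0 0 0 0 0 255;0 0 0 0 0 0 255;0 0 0 0 0 0 255"
}}

```text
time_s: 7.23
position: [0.563, -0.2019, 0.1745]
tool_rot: [[-0.829, -0.559, 0.0], [-0.559, 0.829, -0.0], [-0.0, -0.0, -1.0]]
ft_force: [1.0, 0.0, -1.6]
grip_width: 0.0237
gripper_force: 42.3
```

```bash
python3 - <<'E'
from h import *
for i in range(3):
    im=imaging.get_image("wrist");s=env.observe();print(s["position"].round(4),s["ft_force"].round(2),s["wrist_torque"].round(3))
R=s["tool_rot"];print(np.degrees(np.arctan2(R[1,0],R[0,0])),R[:,2].round(4))
save("w2.png",im["pixels"])
E
```

```text
[ 0.5629 -0.202   0.1746] [ 0.33 -0.18 -1.58] [-0.026  0.008  0.024]
[ 0.5629 -0.202   0.1746] [-1.27  0.1  -1.8 ] [ 0.013 -0.01  -0.009]
[ 0.5629 -0.202   0.1746] [-0.78 -0.81 -0.83] [ 0.079  0.015 -0.038]
-146.01703339834904 [ 4.e-04 -3.e-04 -1.e+00]
```

View pics/w2.png

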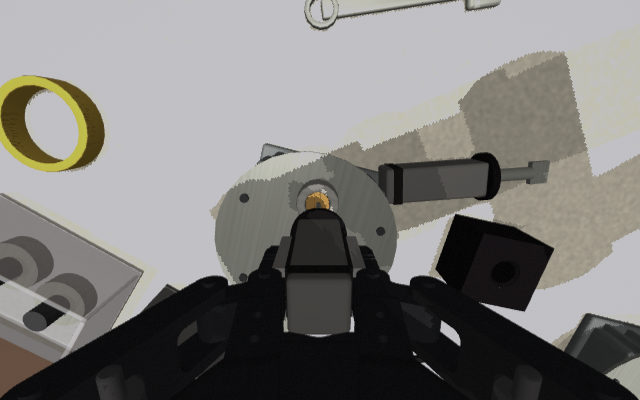

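```bash
python3 - <<'E'
from h import *
im=imaging.get_image("wrist");C=cloud(im)
for p in[(400,183),(440,180),(480,178),(515,173),(540,172),(507,250)]: print(p,C[p[1],p[0]].round(3))
im=imaging.get_image("scene");C2=cloud(im)
x,y,z=C2[...,0],C2[...,1],C2[...,2];P=C2[(im["depth"]>0)&(np.hypot(x-.416,y+.015)<.08)&(z>.02)&(z<.2)]
print(len(P),P.mean(0),P.max(0),P.min(0))
save("sc2.png",im["pixels"])
E
```

```text
(400, 183) [ 0.511 -0.145  0.044]
(440, 180) [ 0.488 -0.115  0.044]
(480, 178) [ 0.465 -0.084  0.041]
(515, 173) [ 0.44  -0.051  0.027]
(540, 172) [ 0.424 -0.027  0.021]
(507, 250) [ 0.505 -0.027  0.059]
381 [ 0.45732281 -0.04025282  0.03656201] [0.49559236 0.0125094  0.06223651] [ 0.4128812  -0.08496146  0.02046119]
```

View pics/sc2.png

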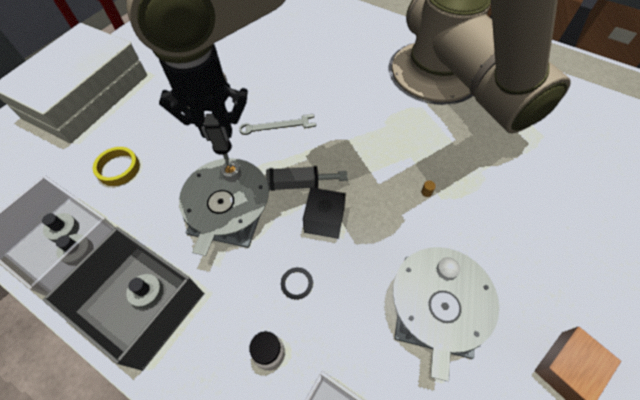

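The big look-alike driver, which had been standing free on its blade, now lies on the bench at (290,178). I'll check the earlier picture to see when it fell.

View pics/w1.png

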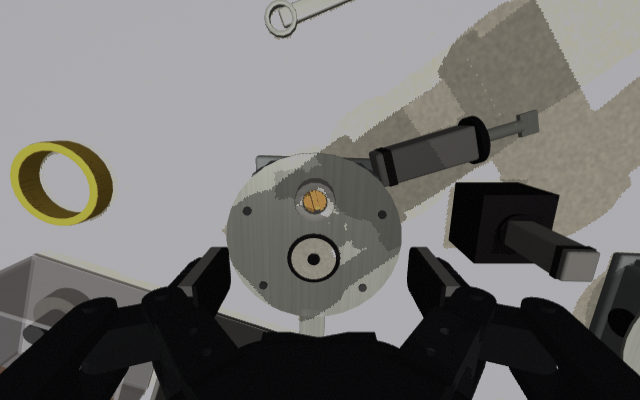

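The look-alike was already down at t=3 s, before I had worked near it. The tool had passed at least 30 mm above it, so it probably toppled on its own. I'll leave it alone. Next I lower the blade into the turret.

Request:
{"name": "jog_arm", "arguments": {
  "plan": "0 0 0 0 0 0.7 255;0 0 0 0 0 0.7 255;0 0 0 0 0 0.6 255;0 0 0 0 0 0 255;0 0 0 0 0 0 255",
  "grip_force": 30
}}

```text
time_s: 7.9
position: [0.5626, -0.202, 0.1537]
tool_rot: [[-0.829, -0.559, -0.001], [-0.559, 0.829, 0.001], [0.001, 0.001, -1.0]]
ft_force: [-0.1, 0.9, -1.5]
grip_width: 0.0237
gripper_force: 42.3
```

Request:
{"name": "jog_arm", "arguments": {
  "plan": "0 0 0 0 0 0.1 255;0 0 0 0 0 0.1 255;0 0 0 0 0 0 255"
}}

```text
time_s: 8.15
position: [0.5629, -0.2021, 0.1523]
tool_rot: [[-0.829, -0.559, 0.0], [-0.559, 0.829, -0.0], [-0.0, -0.0, -1.0]]
ft_force: [0.1, -0.6, -1.0]
grip_width: 0.0237
gripper_force: 42.3
```

Request:
{"name": "jog_arm", "arguments": {
  "plan": "0 0 0 0 0 0.1 255;0 0 0 0 0 0.1 255;0 0 0 0 0 0 255;0 0 0 0 0 0 255"
}}

```text
time_s: 8.48
position: [0.5628, -0.2021, 0.1503]
tool_rot: [[-0.829, -0.559, -0.0], [-0.559, 0.829, -0.0], [0.0, 0.0, -1.0]]
ft_force: [0.0, -1.1, -1.1]
grip_width: 0.0236
gripper_force: 42.3
```

Request:
{"name": "jog_arm", "arguments": {
  "plan": "0 0 0 0 0 0.1 255;0 0 0 0 0 0 255;0 0 0 0 0 0 255"
}}

```text
time_s: 8.73
position: [0.5628, -0.2021, 0.1493]
tool_rot: [[-0.829, -0.559, -0.0], [-0.559, 0.829, 0.0], [0.0, 0.0, -1.0]]
ft_force: [-0.0, -0.2, -1.4]
grip_width: 0.0235
gripper_force: 42.2
```

Request:
{"name": "jog_arm", "arguments": {
  "plan": "0 0 0 0 0 0.05 255;0 0 0 0 0 0 255;0 0 0 0 0 0 255"
}}

```text
time_s: 8.98
position: [0.5628, -0.2021, 0.1488]
tool_rot: [[-0.829, -0.559, -0.0], [-0.559, 0.829, 0.0], [0.0, 0.0, -1.0]]
ft_force: [1.2, 0.2, -0.3]
grip_width: 0.0233
gripper_force: 42.2
```

Request:
{"name": "jog_arm", "arguments": {
  "plan": "0 0 0 0 0 0.05 255;0 0 0 0 0 0 255;0 0 0 0 0 0 255"
}}

```text
time_s: 9.23
position: [0.5628, -0.2021, 0.1483]
tool_rot: [[-0.829, -0.559, -0.0], [-0.559, 0.829, -0.0], [0.0, 0.0, -1.0]]
ft_force: [-0.6, 0.4, -1.5]
grip_width: 0.0234
gripper_force: 42.2
```

Request:
{"name": "jog_arm", "arguments": {
  "plan": "0 0 0 0 0 0.05 255;0 0 0 0 0 0 255;0 0 0 0 0 0 255"
}}

```text
time_s: 9.48
position: [0.5628, -0.2021, 0.1478]
tool_rot: [[-0.829, -0.559, -0.0], [-0.559, 0.829, 0.0], [0.0, 0.0, -1.0]]
ft_force: [0.0, -0.8, -0.8]
grip_width: 0.0235
gripper_force: 42.2
```

```bash
cat > f.py <<'E'
from h import *
F=[]
for i in range(6):
    imaging.get_image("wrist");s=env.observe();F.append(np.r_[s["ft_force"],s["wrist_torque"]])
R=s["tool_rot"];print(s["time_s"],s["position"].round(4),"yaw",round(np.degrees(np.arctan2(R[1,0],R[0,0]))%360,1),np.mean(F,0).round(3),"sd",np.std(F,0).round(2),s["q"][5].round(1))
E
python3 f.py
```

```text
9.7833 [ 0.5628 -0.2021  0.1478] yaw 214.0 [ 0.163  0.272 -1.41  -0.004 -0.006  0.032] sd [0.26 0.43 0.24 0.02 0.03 0.02] -155.1
```

Request:
{"name": "jog_arm", "arguments": {
  "plan": "0 0 0 0 0 0.1 255;0 0 0 0 0 0 255;0 0 0 0 0 0 255"
}}

```text
time_s: 10.03
position: [0.5628, -0.2021, 0.1467]
tool_rot: [[-0.829, -0.559, -0.0], [-0.559, 0.829, 0.0], [0.0, 0.0, -1.0]]
ft_force: [1.1, 0.2, -1.6]
grip_width: 0.0236
gripper_force: 42.2
```

Request:
{"name": "jog_arm", "arguments": {
  "plan": "0 0 0 0 0 0.1 255;0 0 0 0 0 0 255;0 0 0 0 0 0 255"
}}

```text
time_s: 10.28
position: [0.5628, -0.2021, 0.1458]
tool_rot: [[-0.829, -0.559, -0.0], [-0.559, 0.829, 0.0], [0.0, 0.0, -1.0]]
ft_force: [0.1, 1.0, -0.5]
grip_width: 0.0233
gripper_force: 42.2
```

```bash
python3 f.py
```

```text
10.5833 [ 0.5628 -0.2021  0.1458] yaw 214.0 [ 2.170e-01 -1.010e-01 -1.468e+00 -1.200e-02  1.000e-03  3.000e-03] sd [0.31 0.35 0.55 0.02 0.03 0.02] -155.1
```

Request:
{"name": "jog_arm", "arguments": {
  "plan": "0 0 0 0 0 0.1 255;0 0 0 0 0 0 255;0 0 0 0 0 0 255"
}}

```text
time_s: 10.83
position: [0.5628, -0.2021, 0.1448]
tool_rot: [[-0.829, -0.559, -0.0], [-0.559, 0.829, 0.0], [0.0, 0.0, -1.0]]
ft_force: [0.2, -0.2, -2.1]
grip_width: 0.0234
gripper_force: 42.2
```

Request:
{"name": "jog_arm", "arguments": {
  "plan": "0 0 0 0 0 0.1 255;0 0 0 0 0 0 255;0 0 0 0 0 0 255"
}}

```text
time_s: 11.08
position: [0.5628, -0.2021, 0.1438]
tool_rot: [[-0.829, -0.559, -0.0], [-0.559, 0.829, 0.0], [0.0, 0.0, -1.0]]
ft_force: [-0.5, -0.7, -1.1]
grip_width: 0.0237
gripper_force: 42.2
```

```bash
python3 f.py
```

```text
11.3833 [ 0.5628 -0.2021  0.1438] yaw 214.0 [ 0.047  0.047 -1.372 -0.002  0.009  0.018] sd [0.51 0.75 0.64 0.03 0.03 0.04] -155.1
```

Request:
{"name": "jog_arm", "arguments": {
  "plan": "0 0 0 0 0 0.05 255;0 0 0 0 0 0 255;0 0 0 0 0 0 255"
}}

```text
time_s: 11.63
position: [0.5628, -0.2021, 0.1433]
tool_rot: [[-0.829, -0.559, -0.0], [-0.559, 0.829, 0.0], [0.0, 0.0, -1.0]]
ft_force: [-0.3, 0.5, -1.7]
grip_width: 0.0236
gripper_force: 42.2
```

Request:
{"name": "jog_arm", "arguments": {
  "plan": "0 0 0 0 0 0.05 255;0 0 0 0 0 0 255;0 0 0 0 0 0 255"
}}

```text
time_s: 11.88
position: [0.563, -0.2022, 0.1431]
tool_rot: [[-0.829, -0.559, 0.001], [-0.559, 0.829, -0.0], [-0.0, -0.001, -1.0]]
ft_force: [0.1, 0.8, 0.9]
grip_width: 0.0237
gripper_force: 42.5
```

```bash
python3 f.py
```

```text
12.1833 [ 0.5629 -0.2021  0.1429] yaw 214.0 [0.224 0.138 1.628 0.009 0.02  0.007] sd [0.31 0.36 0.46 0.03 0.04 0.03] -155.1
```

The blade bottomed at TCP z=0.143, which is the slot floor height, with about 3 N on it. It dropped fully in, so I'll turn clockwise.

Request:
{"name": "jog_arm", "arguments": {
  "plan": "0 0 3 0 0 0 255;0 0 3 0 0 0 255;0 0 3 0 0 0 255;0 0 3 0 0 0 255;0 0 3 0 0 0 255;0 0 0 0 0 0 255"
}}

```text
time_s: 12.68
position: [0.563, -0.2026, 0.143]
tool_rot: [[-0.946, -0.324, 0.001], [-0.324, 0.946, -0.001], [-0.0, -0.001, -1.0]]
ft_force: [0.4, -2.4, 2.1]
grip_width: 0.0232
gripper_force: 42.5
```

```bash
python3 f.py
```

```text
12.9833 [ 0.563  -0.2025  0.143 ] yaw 199.0 [ 0.892 -2.814  0.877 -0.664 -0.184  0.016] sd [0.47 0.72 0.28 0.1  0.03 0.02] -140.1
```

Request:
{"name": "jog_arm", "arguments": {
  "plan": "0 0 0 0 -0.06 0 255;0 0 3 0 0 0 255;0 0 3 0 0 0 255;0 0 3 0 0 0 255;0 0 0 0 0 0 255"
}}

```text
time_s: 13.4
position: [0.5631, -0.2026, 0.1428]
tool_rot: [[-0.985, -0.172, 0.0], [-0.172, 0.985, 0.0], [-0.0, 0.0, -1.0]]
ft_force: [0.8, -1.5, 0.9]
grip_width: 0.0233
gripper_force: 42.5
```

```bash
python3 f.py
```

```text
13.7 [ 0.563  -0.2026  0.1428] yaw 190.0 [ 0.945 -1.38   1.022 -0.388 -0.205  0.072] sd [0.32 0.47 0.34 0.04 0.01 0.02] -131.2
```

Request:
{"name": "jog_arm", "arguments": {
  "plan": "0 0 4 0 -0.02 0 255;0 0 4 0 0 0 255;0 0 4 0 0 0 255;0 0 4 0 0 0 255;0 0 4 0 0 0 255;0 0 4 0 0 0 255;0 0 4 0 0 0 255;0 0 4 0 0 0 255;0 0 4 0 0 0 255;0 0 0 0 0 0 255"
}}

```text
time_s: 14.53
position: [0.5632, -0.2024, 0.1428]
tool_rot: [[-0.898, 0.44, 0.0], [0.44, 0.898, 0.001], [0.0, 0.001, -1.0]]
ft_force: [2.1, 0.4, 0.4]
grip_width: 0.0233
gripper_force: 42.6
```

```bash
python3 f.py
```

```text
14.8333 [ 0.5631 -0.2025  0.1428] yaw 154.1 [ 1.879  0.746  1.089  0.278 -0.44   0.066] sd [0.54 0.53 0.45 0.1  0.06 0.02] -95.2
```

Request:
{"name": "jog_arm", "arguments": {
  "plan": "0 0 2 -0.02 0.02 0 255;0 0 2 0 0 0 255;0 0 2 0 0 0 255;0 0 2 0 0 0 255;0 0 2 0 0 0 255;0 0 0 0 0 0 255"
}}

```text
time_s: 15.33
position: [0.5633, -0.2025, 0.1427]
tool_rot: [[-0.809, 0.588, -0.0], [0.588, 0.809, 0.001], [0.001, 0.0, -1.0]]
ft_force: [1.1, 2.2, 0.8]
grip_width: 0.0235
gripper_force: 42.6
```

```bash
python3 f.py
```

```text
15.6333 [ 0.5633 -0.2026  0.1428] yaw 144.0 [ 1.858  2.2    0.897  0.56  -0.396  0.095] sd [0.85 0.48 0.36 0.07 0.02 0.03] -85.1
```

Request:
{"name": "jog_arm", "arguments": {
  "plan": "0 0 1.5 0 0 0 255;0 0 1.5 0 0 0 255;0 0 0 0 0 0 255"
}}

```text
time_s: 15.88
position: [0.5633, -0.2026, 0.1428]
tool_rot: [[-0.777, 0.63, -0.0], [0.63, 0.777, 0.0], [0.0, 0.0, -1.0]]
ft_force: [2.3, 2.6, 1.5]
grip_width: 0.0236
gripper_force: 42.6
```

```bash
python3 f.py
```

```text
16.1833 [ 0.5633 -0.2026  0.1428] yaw 141.0 [ 1.755  3.336  1.145  0.769 -0.433  0.086] sd [0.47 0.63 0.53 0.06 0.06 0.03] -82.1
```

Request:
{"name": "jog_arm", "arguments": {
  "plan": "0 0 1.5 0.03 0.03 0 255;0 0 1.5 0 0 0 255;0 0 0 0 0 0 255"
}}

```text
time_s: 16.43
position: [0.5633, -0.2025, 0.1429]
tool_rot: [[-0.743, 0.67, 0.0], [0.67, 0.743, -0.0], [-0.0, -0.0, -1.0]]
ft_force: [1.0, 2.3, 1.6]
grip_width: 0.0235
gripper_force: 42.6
```

```bash
python3 f.py
```

```text
16.7333 [ 0.5633 -0.2025  0.1429] yaw 138.0 [ 1.695  2.26   1.357  0.515 -0.434  0.092] sd [0.77 0.26 0.32 0.04 0.03 0.02] -79.1
```

Request:
{"name": "jog_arm", "arguments": {
  "plan": "0 0 1.5 0 0 0 255;0 0 1 0 0 0 255;0 0 0 0 0 0 255"
}}

```text
time_s: 16.98
position: [0.5633, -0.2024, 0.1428]
tool_rot: [[-0.713, 0.701, 0.0], [0.701, 0.713, -0.0], [-0.0, -0.0, -1.0]]
ft_force: [1.5, 2.2, 1.6]
grip_width: 0.0233
gripper_force: 42.6
```

```bash
python3 f.py
```

```text
17.2833 [ 0.5633 -0.2024  0.1429] yaw 135.5 [ 2.165  2.075  1.442  0.395 -0.481  0.096] sd [0.21 0.09 0.41 0.04 0.04 0.02] -76.6
```

Request:
{"name": "jog_arm", "arguments": {
  "plan": "0 0 1 0 0 0 255;0 0 1 0 0 0 255;0 0 0 0 0 0 255"
}}

```text
time_s: 17.53
position: [0.5633, -0.2024, 0.1428]
tool_rot: [[-0.687, 0.726, 0.0], [0.726, 0.687, -0.0], [-0.0, 0.0, -1.0]]
ft_force: [2.1, 1.5, 0.6]
grip_width: 0.0231
gripper_force: 42.6
```

```bash
python3 f.py
```

```text
17.8333 [ 0.5633 -0.2024  0.1428] yaw 133.5 [ 2.233  1.439  1.208  0.372 -0.504  0.097] sd [0.34 0.46 0.2  0.03 0.02 0.02] -74.6
```

Request:
{"name": "jog_arm", "arguments": {
  "plan": "0 0 1 0 0 0 255;0 0 1 0 0 0 255;0 0 0 0 0 0 255"
}}

```text
time_s: 18.08
position: [0.5633, -0.2024, 0.1428]
tool_rot: [[-0.661, 0.75, 0.0], [0.75, 0.661, -0.0], [-0.0, 0.0, -1.0]]
ft_force: [2.9, 0.6, 1.7]
grip_width: 0.0234
gripper_force: 42.6
```

```bash
python3 f.py
```

```text
18.3833 [ 0.5633 -0.2024  0.1428] yaw 131.5 [ 2.349  1.332  1.388  0.331 -0.555  0.091] sd [0.31 0.32 0.58 0.01 0.02 0.02] -72.6
```

Request:
{"name": "jog_arm", "arguments": {
  "plan": "0 0 1 0 0 0 255;0 0 1 0 0 0 255;0 0 0 0 0 0 255"
}}

```text
time_s: 18.63
position: [0.5633, -0.2024, 0.1429]
tool_rot: [[-0.635, 0.773, 0.0], [0.773, 0.635, -0.0], [-0.0, 0.0, -1.0]]
ft_force: [2.2, 0.6, 1.9]
grip_width: 0.0235
gripper_force: 42.6
```

```bash
python3 f.py
```

```text
18.9333 [ 0.5633 -0.2024  0.1428] yaw 129.5 [ 2.482  1.324  1.322  0.33  -0.607  0.08 ] sd [0.16 0.46 0.69 0.03 0.02 0.01] -70.6
```

Request:
{"name": "jog_arm", "arguments": {
  "plan": "0 0 1 0 0 0 255;0 0 1 0 0 0 255;0 0 0 0 0 0 255"
}}

```text
time_s: 19.18
position: [0.5633, -0.2023, 0.1428]
tool_rot: [[-0.608, 0.794, 0.0], [0.794, 0.608, -0.0], [-0.0, 0.0, -1.0]]
ft_force: [3.3, 2.3, 1.1]
grip_width: 0.0231
gripper_force: 42.6
```

```bash
python3 f.py
```

```text
19.4833 [ 0.5633 -0.2023  0.1428] yaw 127.5 [ 2.655  1.471  0.715  0.309 -0.686  0.08 ] sd [0.55 0.37 0.31 0.02 0.03 0.01] -68.6
```

Request:
{"name": "jog_arm", "arguments": {
  "plan": "0 0 1 -0.02 0.02 0 255;0 0 1 0 0 0 255;0 0 0 0 0 0 255"
}}

```text
time_s: 19.73
position: [0.5635, -0.2024, 0.1427]
tool_rot: [[-0.579, 0.815, -0.0], [0.815, 0.579, 0.0], [0.0, -0.0, -1.0]]
ft_force: [2.3, 1.5, 0.7]
grip_width: 0.0237
gripper_force: 42.6
```

```bash
python3 f.py
```

```text
20.0333 [ 0.5635 -0.2024  0.1428] yaw 125.5 [ 2.105  1.139  1.165  0.285 -0.396  0.08 ] sd [0.58 0.21 0.48 0.03 0.03 0.01] -66.6
```

Request:
{"name": "jog_arm", "arguments": {
  "plan": "0 0 1 0 0 0 255;0 0 1 0 0 0 255;0 0 0 0 0 0 255"
}}

```text
time_s: 20.28
position: [0.5635, -0.2024, 0.1428]
tool_rot: [[-0.551, 0.835, -0.0], [0.835, 0.551, 0.0], [0.0, -0.0, -1.0]]
ft_force: [1.3, 1.3, 0.8]
grip_width: 0.0234
gripper_force: 42.6
```

```bash
python3 f.py
```

```text
20.5833 [ 0.5635 -0.2024  0.1428] yaw 123.5 [ 1.226  1.166  1.383  0.322 -0.301  0.1  ] sd [0.51 0.5  0.58 0.02 0.03 0.01] -64.6
```

Request:
{"name": "jog_arm", "arguments": {
  "plan": "0 0 1 0 0 0 255;0 0 0.5 0 0 0 255;0 0 0 0 0 0 255"
}}

```text
time_s: 20.83
position: [0.5635, -0.2024, 0.1429]
tool_rot: [[-0.529, 0.849, -0.0], [0.849, 0.529, -0.0], [-0.0, -0.0, -1.0]]
ft_force: [1.1, 0.9, 1.0]
grip_width: 0.0236
gripper_force: 42.6
```

```bash
python3 f.py
```

```text
21.1333 [ 0.5636 -0.2024  0.1428] yaw 122.0 [ 1.018  1.032  1.473  0.292 -0.25   0.103] sd [0.26 0.49 0.31 0.03 0.03 0.03] -63.1
```

Request:
{"name": "jog_arm", "arguments": {
  "plan": "0 0 1 0 0 0 255;0 0 0.5 0 0 0 255;0 0 0 0 0 0 255"
}}

```text
time_s: 21.38
position: [0.5636, -0.2024, 0.1428]
tool_rot: [[-0.507, 0.862, -0.0], [0.862, 0.507, -0.0], [0.0, -0.0, -1.0]]
ft_force: [0.6, 0.7, 0.9]
grip_width: 0.0232
gripper_force: 42.6
```

```bash
python3 f.py
```

```text
21.6833 [ 0.5636 -0.2024  0.1428] yaw 120.5 [ 0.778  1.093  1.503  0.267 -0.263  0.181] sd [0.56 0.45 0.59 0.05 0.03 0.03] -61.6
```

Request:
{"name": "jog_arm", "arguments": {
  "plan": "0 0 0.4 0 0 0 255;0 0 0 0 0 0 255"
}}

```text
time_s: 21.85
position: [0.5636, -0.2024, 0.1428]
tool_rot: [[-0.501, 0.865, -0.0], [0.865, 0.501, -0.0], [0.0, -0.0, -1.0]]
ft_force: [0.3, 1.2, 0.5]
grip_width: 0.0238
gripper_force: 42.6
```

```bash
python3 f.py
```

```text
22.15 [ 0.5636 -0.2024  0.1428] yaw 120.1 [ 0.794  0.947  1.168  0.26  -0.25   0.208] sd [0.42 0.39 0.78 0.02 0.03 0.02] -61.2
```

The torque rises steadily to 0.21 N·m, so this is the stop. I'll unload by turning back within the slot's play, then lift out.

Request:
{"name": "jog_arm", "arguments": {
  "plan": "0 0 -2 0 0 0 255;0 0 -2 0 0 0 255;0 0 -2 0 0 0 255;0 0 -2 0 0 0 255;0 0 0 0 0 0 255"
}}

```text
time_s: 22.57
position: [0.5634, -0.2025, 0.1428]
tool_rot: [[-0.618, 0.786, -0.0], [0.786, 0.618, -0.0], [0.0, -0.0, -1.0]]
ft_force: [0.9, 1.1, 1.2]
grip_width: 0.0237
gripper_force: 42.6
```

```bash
python3 f.py
```

```text
22.8667 [ 0.5635 -0.2025  0.1428] yaw 128.1 [ 0.098  0.179  0.84   0.043  0.026 -0.034] sd [0.27 0.37 0.18 0.03 0.04 0.02] -69.1
```

Request:
{"name": "jog_arm", "arguments": {
  "plan": "0 0 0 0 0 -0.3 255;0 0 0 0 0 -0.4 255;0 0 0 0 0 -0.5 255;0 0 0 0 0 -1.5 255;0 0 0 0 0 -1.5 255;0 0 0 0 0 -1.5 255;0 0 0 0 0 0 255;0 0 0 0 0 0 255"
}}

```text
time_s: 23.53
position: [0.5637, -0.2025, 0.2002]
tool_rot: [[-0.617, 0.787, 0.001], [0.787, 0.617, -0.001], [-0.001, 0.0, -1.0]]
ft_force: [-1.1, -0.7, -1.2]
grip_width: 0.0235
gripper_force: 42.3
```

Request:
{"name": "jog_arm", "arguments": {
  "plan": "0 0 0 3.48 1.75 0 255;0 0 0 3.48 1.75 0 255;0 0 0 3.48 1.75 0 255;0 0 0 3.48 1.75 0 255;0 0 0 3.48 1.75 0 255;0 0 0 0 0 0 255;0 0 0 0 0 0 255;0 0 0 0 0 0 255"
}}

```text
time_s: 24.2
position: [0.5249, -0.0116, 0.1991]
tool_rot: [[-0.617, 0.787, -0.001], [0.787, 0.617, -0.0], [0.001, -0.001, -1.0]]
ft_force: [0.3, -0.7, -0.8]
grip_width: 0.0235
gripper_force: 42.2
```

```bash
python3 f.py; python3 - <<'E'
from h import *
im=imaging.get_image("wrist");save("w3.png",im["pixels"])
im=imaging.get_image("top");p=im["pixels"][150:190,390:440];save("w4.png",cv2.resize(p,None,fx=8,fy=8,interpolation=2))
E
```

```text
24.5 [ 0.5252 -0.0123  0.1996] yaw 128.0 [ 0.09  -0.278 -1.138  0.013  0.01   0.008] sd [0.27 0.55 0.26 0.03 0.02 0.03] -52.3
```

View pics/w3.png

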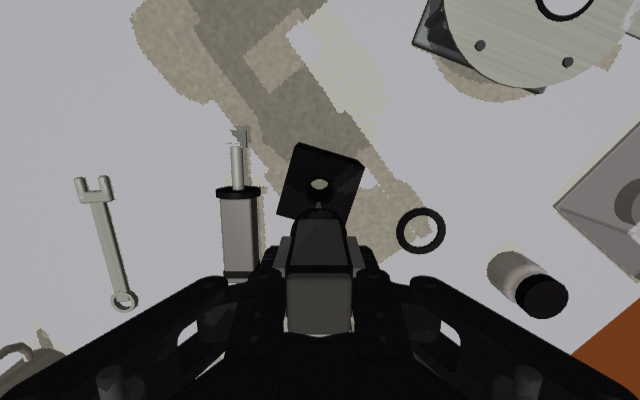

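The wrist view shows the driver over the stand hole at (320,185), in line with it. Lowering.

Request:
{"name": "jog_arm", "arguments": {
  "plan": "0 0 0 0 0.04 2 255;0 0 0 0 0.03 2 255;0 0 0 0 0 1 255;0 0 0 0 0 1 255;0 0 0 0 0 1 255;0 0 0 0 0 1 255;0 0 0 0 0 1 255;0 0 0 0 0 1 255;0 0 0 0 0 0.5 255;0 0 0 0 0 0 255"
}}

```text
time_s: 25.43
position: [0.5252, -0.0111, 0.0939]
tool_rot: [[-0.617, 0.787, -0.002], [0.787, 0.617, 0.0], [0.002, -0.001, -1.0]]
ft_force: [-0.0, -0.6, -1.6]
grip_width: 0.0237
gripper_force: 42.2
```

```bash
python3 f.py
```

```text
25.7333 [ 0.5259 -0.0111  0.0954] yaw 128.1 [ 0.095 -0.132 -0.868  0.01  -0.022  0.014] sd [0.32 0.72 0.33 0.02 0.05 0.01] -52.2
```

Request:
{"name": "jog_arm", "arguments": {
  "plan": "0 0 0 0 0 0.3 255;0 0 0 0 0 0.3 255;0 0 0 0 0 0.1 255;0 0 0 0 0 0 255;0 0 0 0 0 0 255"
}}

```text
time_s: 26.15
position: [0.5256, -0.011, 0.0877]
tool_rot: [[-0.617, 0.787, -0.0], [0.787, 0.617, 0.0], [0.0, -0.0, -1.0]]
ft_force: [0.1, 0.3, -1.7]
grip_width: 0.0239
gripper_force: 42.2
```

Request:
{"name": "jog_arm", "arguments": {
  "plan": "0 0 0 0 0 0.05 255;0 0 0 0 0 0 255;0 0 0 0 0 0 255"
}}

```text
time_s: 26.4
position: [0.5257, -0.011, 0.0874]
tool_rot: [[-0.617, 0.787, 0.0], [0.787, 0.617, -0.0], [-0.0, 0.0, -1.0]]
ft_force: [-0.3, 0.2, -2.1]
grip_width: 0.0233
gripper_force: 42.2
```

Request:
{"name": "jog_arm", "arguments": {
  "plan": "0 0 0 0 0 0.05 255;0 0 0 0 0 0 255;0 0 0 0 0 0 255"
}}

```text
time_s: 26.65
position: [0.5257, -0.0111, 0.0871]
tool_rot: [[-0.617, 0.787, 0.0], [0.787, 0.617, -0.0], [-0.0, 0.0, -1.0]]
ft_force: [-1.1, -1.1, 2.7]
grip_width: 0.0231
gripper_force: 42.7
```

```bash
python3 f.py
```

```text
26.95 [ 0.5257 -0.0111  0.0871] yaw 128.1 [-1.454e+00 -3.300e-02  4.298e+00  6.100e-02  2.610e-01 -3.000e-03] sd [0.27 0.36 0.7  0.03 0.03 0.02] -52.2
```

Flange contact is at z=0.0871, the same as at the start. Release slowly, then retract.

Request:
{"name": "jog_arm", "arguments": {
  "plan": "0 0 0 0 0 0 150;0 0 0 0 0 0 120;0 0 0 0 0 0 60;0 0 0 0 0 0 0;0 0 0 0 0 0 0;0 0 0 0 0 0 0;0 0 0 0 0 0 0;0 0 0 0 0 0 0"
}}

```text
time_s: 27.62
position: [0.5256, -0.011, 0.0868]
tool_rot: [[-0.617, 0.787, -0.0], [0.787, 0.617, 0.0], [0.0, -0.0, -1.0]]
ft_force: [0.5, -0.2, 0.3]
grip_width: 0.0856
gripper_force: 0.0
```

Request:
{"name": "jog_arm", "arguments": {
  "plan": "0 0 0 0 0 -1 0;0 0 0 0 0 -2 0;0 0 0 0 0 -2 0;0 0 0 0 0 -2 0;0 0 0 0 0 -2 0;0 0 0 0 0 -2 0;0 0 0 0 0 -2 0;0 0 0 0 0 0 0;0 0 0 0 0 0 0"
}}

```text
time_s: 28.37
position: [0.5258, -0.0111, 0.2173]
tool_rot: [[-0.617, 0.787, 0.002], [0.787, 0.617, -0.0], [-0.001, 0.001, -1.0]]
ft_force: [-0.4, -0.3, -0.3]
grip_width: 0.0857
gripper_force: 0.0
```

```bash
python3 - <<'E'
from h import *
print(env.observe()["position"],env.observe()["grip_width"])
for c in["wrist","scene"]:
    im=imaging.get_image(c);C=cloud(im)
    P=C[(im["depth"]>0)&(C[...,2]>.126)&(C[...,2]<.145)&(np.hypot(C[...,0]-.525,C[...,1]+.011)<.03)]
    if len(P)>8: print(c,len(P),P.mean(0).round(4),P[:,2].std(),cv2.minAreaRect((P[:,:2]*1000).astype(np.float32)))
    save("e_"+c+".png",im["pixels"])
E
```

```text
[ 0.52580044 -0.01106616  0.21734684] 0.08569221648356498
wrist 936 [ 0.5245 -0.0103  0.1341] 0.0014834829037845942 ((525.1223754882812, -11.294727325439453), (24.53849220275879, 24.52269172668457), 37.498470306396484)
scene 203 [ 0.528  -0.0101  0.1339] 0.0021634533015480392 ((526.692626953125, -10.760688781738281), (24.77164649963379, 24.253053665161133), 38.021488189697266)
```

View pics/e_scene.png

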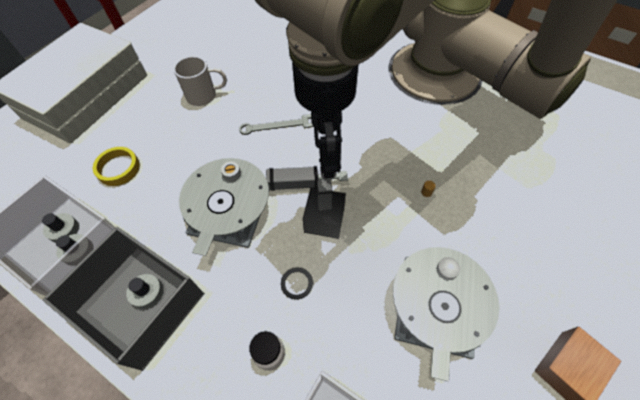

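The driver stands upright in the stand at about (323,185), and the turret is clear at (230,170). Handing in.

```bash
python3 -c "
from rig import job
print(job.close_job())"
```

```text
the job is handed in; nothing more can be done
None
```

The blade dropped fully into the slot, the screw was turned clockwise to its stop (peak about 0.21 N·m, downward force staying around 3 N), and the screwdriver is back upright in its stand and released; however, the larger look-alike screwdriver, standing free on its blade at the start, fell over within the first 3 s, most likely on its own since the tool passed at least 30 mm above it, and I left it lying there.

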